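# Fill the vial rack in order, then open the push-and-turn tablet jug

### The arm

A 6-joint arm with a two-finger parallel gripper is mounted at the origin on the work surface. World frame = base frame: x ahead of the robot, y to its left, z up, the work surface at z = 0. Lengths are in mm, angles in rad, forces in N, time in s.
With the tool pointing down it reaches from about 250 to 850 mm from the base axis. Payload 12.5 kg.
Tool frame: the origin (TCP) lies between the finger pads; the fingertips stand 14 mm ahead of it and the grasp point (between the pads) lies 5 mm behind it (robot.nose_length is the distance from the TCP to the fingertips, in mm); x points along the fingers, y is the direction in which the jaws open and shut, and the axes are right-handed (so a half turn about x gives the same grasp; the last joint's range is limited). The gripper opens to 93 mm and grips with 3 to 60 N. Pads are 15 mm wide; open, the fingers measure 128 mm over their backs; the gripper's body (75 mm by 188 mm) begins 65 mm behind the grasp point.
Start: joints at [1.132, 0.351, 1.652, -0, 1.139, -0.085], TCP at [190.524, 515.931, 232.633] pointing down, gripper open.
Joint ranges: [-2.75, 2.75], [-0.79, 2.1], [0.01, 2.65], [-1.57, 4.71], [0.07, 3.14], [-2.87, 2.87]. Speed limits (rad/s): [2.22, 2.22, 2.79, 3.14, 3.14, 3.14].

### API

Orientations are given as [roll, pitch, yaw] about the fixed x, y, z axes, in that order (R = Rz(yaw) Ry(pitch) Rx(roll)).
In Python, from plant import robot gives the robot as it stands.
- The arm moves only by the tool send_rows, never from a script. Its argument "commands" is a list of rows, each an object of numbers: "gripper": the finger opening in mm, from 0 to 93; "tx", "ty", "tz": the shift along the tool's x, y, z in mm; "spin": the turn about the tool's x in rad. In form: [{"gripper": .., "tx": .., "ty": .., "tz": .., "spin": ..}, ...]. A call has 1 to 5 rows; each row is the pose to reach, as a shift and turn from the pose measured when the call began, along the tool's axes at that moment; what a row does not reach only later rows make up. A row lasts 1/12 s, in which the tool goes at most 41.7 mm and 7.16 degrees, less where a joint would pass 70% of its speed; a pose out of reach is approached as far as the arm can. A call with a gripper value outside its range is refused whole. The fingers move at their own pace and stop on an object; the grip force is fixed at half the most. Time passes only in rows, so rows that repeat a pose let the fingers close. It gives the time, the measured TCP pose, the force and the opening at its end, in the units of the state.
- robot.state(): the state, without advancing time (a new reading comes with each control period).
- robot.camera(name): name is "scene" or "top"; returns the picture (384x512x3 uint8, red, green, blue); there is no depth.
- robot.get_calibration(name): a dict with "K" (3x3 intrinsics, pixels), "k1" (the pictures are not rectified: a ray, as slopes to the right and down, at radius r is drawn at 1 + k1 r^2 times it, then the intrinsics apply), "view" (4x4, takes a point from world to camera coordinates). Camera axes: x right, y down, z forward; pixel columns grow to the right and rows downward; lengths in mm; the calibration is good to about 2 mm. A picture is of the moment at which its call begins. get_calibration takes no time and is no camera call.
- robot.finish_job(): hands the job in, once; it reports no verdict.
The state is a dict: "clock": time; "qpos": joint angles; "joint_vel": joint speeds; "effort": joint torques, N m; "position": TCP position; "tool_rot": TCP orientation; "force": force on the tool from outside, world axes, zero at the start; "moment": the same for the moment, N m; "grip_width": finger opening in mm.
Only numpy, scipy, OpenCV 4.12 (cv2) and the standard library are available. Lean on these libraries where they do the work, as an engineer would, in place of code of your own. Each camera call takes 0.05 s, during which the arm holds its last target.

### The job

Finish setting up for a tablet refill on the cart: stand the green vial in the rack pocket marked with two dots, then the orange vial in the pocket marked with three dots, each upright, fully down and let go (the blue one is already in pocket one). Then open the amber jug: grip its white safety cap, push it down, twist it counterclockwise (seen from above) about a quarter turn while pushed down, and lift it off. Finish while still holding the cap in the gripper, level and still, straight above the jug and about 8 cm higher than it sat; leave the jar, stapler, fan and blue vial where they are.

Things in the scene. Friction and masses are not known exactly. Their poses are not given: they have to be found in the camera images.
- pocket1 (a point): Mouth centre (top face) of the rack pocket marked with one black dot; the blue vial stands in it. The white rack is fixed: 74 x 190 x 31 mm high, three pockets in a row along y (this point's), 65 mm apart, one, two, three towards +y; dots on both long edges.
- pocket2 (a point): Centre of the mouth of the middle pocket (two dots). Round pocket, 36 mm wide, 25 mm deep (its floor 6 mm above the deck, its mouth 31 mm above the deck), small chamfer; axes as the rack's: x across the row, y along the row.
- pocket3 (a point): Centre of the mouth of the end pocket (three dots), same size, axes and depth as pocket two.
- vial_green_center (a point): Centre (half-way up) of the loose vial with a green upper part (grey foot): upright light plastic tube, gripped from outside, 30 mm in diameter, 70 mm tall, about 30 g, standing on the deck. z is its axis. Seated in a pocket it stands 45 mm proud of the rack, and this centre is then 41 mm above the deck.
- vial_orange_center (a point): Centre (half-way up) of the loose vial with an orange upper part (grey foot); otherwise the same as the green vial.
- vial_blue_center (a point): Centre (half-way up) of the vial with a blue upper part (grey foot) that already stands in pocket one; leave it there.
- jug_neck (a point): Point on the axis of the amber jug, at the top of its neck (hidden in the cap), 102 mm above the deck, z up. The jug is bolted down by a grey foot (100 mm in diameter, 12 mm high). Body 74 mm in diameter up to 54 mm height, then a shoulder sloping in to the 29 mm neck at 73 mm height, leaving 23 mm or more of finger room under the locked cap's rim.
- cap_center (a point): Centre (half-way up) of the white push-and-turn cap: 48 mm in diameter (18 flat facets), 30 mm tall, about 40 g, red counterclockwise arrow on top; z up. Locked, this centre is 103 mm above the deck (underside 88 mm, top 118 mm). Two lugs lock it: it neither lifts nor turns until pushed down at least 4 mm; clockwise is always blocked. Play on the neck 1.5 mm sideways.
- cork_jar_center (a point): Centre of the frosted glass jar with cork lid, 66 mm in diameter, 98 mm tall, standing on a thin blue coaster. Bystander.
- stapler_center (a point): Centre of the silver stapler, 130 x 34 x 57 mm, x along its length. Bystander.
- fan_center (a point): Centre of the small white desk fan, about 120 mm wide and 185 mm tall, base 90 mm in diameter. Bystander.
- seal (a joint): Travel (m) of the spring disc under the cap: 0 with the cap locked, grows as the cap is pushed down (about 5 N at first, 9 N at its 7 mm end stop; aim for 6 mm), -0.003 with the cap off. While down, the cap turns counterclockwise seen from above and can be lifted off anywhere from about 60 to 130 degrees of turn (aim for 75 to 85).
Things that resemble listed ones, but are neither listed nor needed, are in the scene too. There is more than one size of the part that bears cap_center; the job needs the middle-sized.

How it is judged (in metres and radians):
On the way, in this order (a step that is already met when the one before it is completed fails the run):
1. green vial upright, fully down in pocket two and let go (horizontal distance between vial_green_center and pocket2 below 0.006 m and z of vial_green_center in the frame of pocket2 below 0.013 m and angle between vial_green_center's own z axis and vertical below 0.15 rad and contact force between the fingers and vial_green below 0.05 N), for 0.15 s.
2. then orange vial upright, fully down in pocket three and let go (horizontal distance between vial_orange_center and pocket3 below 0.006 m and z of vial_orange_center in the frame of pocket3 below 0.013 m and angle between vial_orange_center's own z axis and vertical below 0.15 rad and contact force between the fingers and vial_orange below 0.05 N), for 0.15 s.
3. cap pushed down at least 3 mm (z of cap_center in the frame of jug_neck below -0.002 m), for 0.05 s.
4. cap turned at least 35 degrees while still on the neck (angle between the x axis of cap_center and the x axis of jug_neck, either way round above 0.6 rad and z of cap_center in the frame of jug_neck below 0.006 m and horizontal distance between cap_center and jug_neck below 0.006 m), for 0.02 s.
At the end, for the whole second after the job is handed in: Cap held still by the fingers alone, level within 17 degrees, within 35 mm of the jug axis, its centre 45 to 160 mm above the neck top; green vial in pocket two, orange in three, blue in one, each within 6 mm of the centre, upright, within 3 mm of fully down (z of cap_center in the frame of jug_neck between 0.045 and 0.16 m and horizontal distance between cap_center and jug_neck below 0.035 m and angle between cap_center's own z axis and vertical below 0.3 rad and contact force between the fingers and cap above 1 N and linear speed of cap below 0.03 m/s and contact force between jug and cap below 0.05 N and horizontal distance between vial_green_center and pocket2 below 0.006 m and z of vial_green_center in the frame of pocket2 below 0.013 m and angle between each of vial_green_center, vial_orange_center's own z axis and vertical below 0.15 rad and horizontal distance between vial_orange_center and pocket3 below 0.006 m and z of vial_orange_center in the frame of pocket3 below 0.013 m and horizontal distance between vial_blue_center and pocket1 below 0.006 m and z of vial_blue_center in the frame of pocket1 below 0.013 m); the arm keeps its last pose, push and grip.
It fails at once if cork jar shifted more than 30 mm (distance of cork_jar_center from where it was at the start of the episode above 0.03 m).
It fails at once if stapler shifted more than 30 mm (distance of stapler_center from where it was at the start of the episode above 0.03 m).
It fails at once if fan shifted more than 30 mm (distance of fan_center from where it was at the start of the episode above 0.03 m).
It fails at once if blue vial taken out of its pocket (distance of vial_blue_center from where it was at the start of the episode above 0.02 m).
It also fails if it takes over 72 s, if anything falls off the work surface, if the arm or the gripper's body presses on something with over 40 N, if the wrist force passes 120 N, or if a joint passes its speed limit or range.

## Working session

There is one attempt and no reset: what is moved stays moved. The work goes in short steps, Python scripts to look and compute and a tool call to move; the robot and the scene stay as the last step left them, time stands still between calls to the robot, and variables do not carry over. Pictures are saved under pics/ and viewed, and the job is handed in when it is done.

Besides the shell and the picture viewer there is one more tool, called after "Request:" as name(argument=value, ...), one argument or row to a line, values as JSON. send_rows: Moves the arm, as the interface text tells. Its arguments: {"type":"object","properties":{"commands":{"type":"array","items":{"type":"object","properties":{"gripper":{"type":"number"},"tx":{"type":"number"},"ty":{"type":"number"},"tz":{"type":"number"},"spin":{"type":"number"}}}}},"required":["commands"]}

```bash
ls; mkdir -p pics
cat > h.py <<'E'
import numpy as np, cv2
from plant import robot
def save(im,name): cv2.imwrite('pics/'+name,cv2.cvtColor(im,cv2.COLOR_RGB2BGR))
def px2w(name,uv,z):
    c=robot.get_calibration(name);K=np.array(c['K']);V=np.array(c['view']);k1=c['k1']
    out=[]
    for u,v in np.atleast_2d(uv):
        xd=(u-K[0,2])/K[0,0];yd=(v-K[1,2])/K[1,1];x,y=xd,yd
        for _ in range(30):
            s=1+k1*(x*x+y*y);x,y=xd/s,yd/s
        R=V[:3,:3];o=-R.T@V[:3,3];d=R.T@np.array([x,y,1.])
        out.append(o+d*(z-o[2])/d[2])
    return np.array(out)
def w2px(name,P):
    c=robot.get_calibration(name);K=np.array(c['K']);V=np.array(c['view']);k1=c['k1']
    P=np.atleast_2d(P);q=P@V[:3,:3].T+V[:3,3];x=q[:,0]/q[:,2];y=q[:,1]/q[:,2];s=1+k1*(x*x+y*y)
    return np.c_[K[0,0]*x*s+K[0,2],K[1,1]*y*s+K[1,2]]
E
python3 - <<'E'
from h import *
print(robot.state())
for n in('scene','top'):
    c=robot.get_calibration(n);print(n,c)
    im=robot.camera(n);np.save(n+'0.npy',im);save(im,n+'0.png')
E
```

```text
pics
{'clock': 0.0, 'qpos': array([ 1.13240621e+00,  3.51248030e-01,  1.65244931e+00, -6.60597866e-06,
        1.13910495e+00, -8.46105499e-02]), 'joint_vel': array([ 0.00041829, -0.00126346, -0.00131471,  0.000471  ,  0.00060407,
        0.00028085]), 'effort': array([-3.34372480e-04, -4.97331548e+01, -2.85247493e+01,  6.98092324e-02,
        2.57573719e-02, -1.30840499e-04]), 'position': array([190.38196976, 515.63307338, 232.08537836]), 'tool_rot': array([-1.65044958,  1.56958667, -2.00422637]), 'force': array([-0.40900886,  0.18891263, -0.46406255]), 'moment': array([-0.00226034, -0.00744285,  0.00631032]), 'grip_width': 93.33213258962283}
scene {'K': array([[480.53973449,   0.        , 254.14229292],
       [  0.        , 480.53973449, 191.03183472],
       [  0.        ,   0.        ,   1.        ]]), 'k1': -0.19215320307147823, 'view': array([[-5.00039115e-02,  9.98717403e-01, -7.94715252e-03,
         2.19969599e+01],
       [ 8.03524294e-01,  3.55025973e-02, -5.94212314e-01,
        -3.93949054e+02],
       [-5.93168035e-01, -3.60986701e-02, -8.04268965e-01,
         1.69650369e+03],
       [ 0.00000000e+00,  0.00000000e+00,  0.00000000e+00,
         1.00000000e+00]])}
top {'K': array([[494.46835669,   0.        , 257.61721403],
       [  0.        , 494.46835669, 191.5322453 ],
       [  0.        ,   0.        ,   1.        ]]), 'k1': -0.09887177097939488, 'view': array([[-1.84218670e-02, -9.99640397e-01,  1.94862032e-02,
        -8.00566414e+00],
       [-9.95648823e-01,  1.65607517e-02, -9.17014867e-02,
         5.91608667e+02],
       [ 9.13458043e-02, -2.10907278e-02, -9.95595864e-01,
         1.12167510e+03],
       [ 0.00000000e+00,  0.00000000e+00,  0.00000000e+00,
         1.00000000e+00]])}
```

View pics/scene0.png

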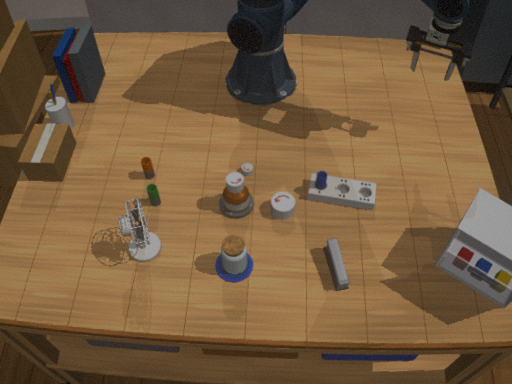

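View pics/top0.png

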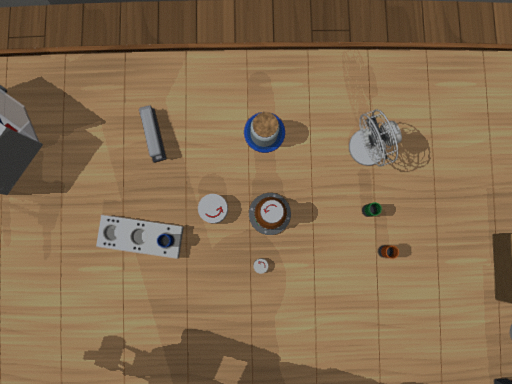

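Run:
```python
from h import *
t=np.load('top0.npy');s=np.load('scene0.npy')
c=lambda im,x,y,w,h,k:cv2.resize(im[y:y+h,x:x+w],None,fx=k,fy=k,interpolation=cv2.INTER_CUBIC)
save(np.hstack([c(t,95,190,90,75,5)[:, :400] ,c(t,345,190,75,75,5)]),'c1.png')
save(c(t,190,180,110,100,6),'c2.png')
save(c(s,120,140,270,90,2.9),'c3.png')
```

```text
(no output)
```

View pics/c1.png

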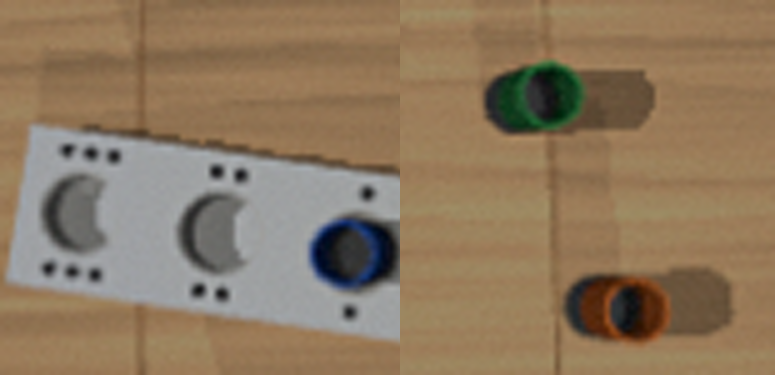

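View pics/c2.png

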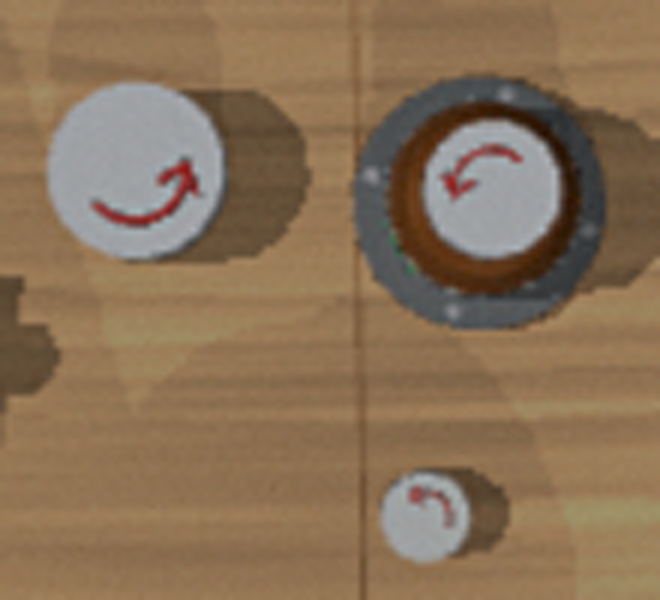

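View pics/c3.png

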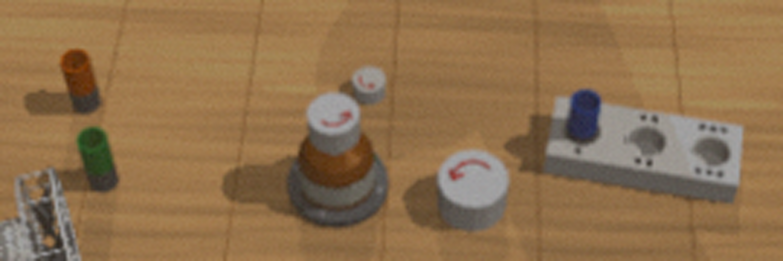

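Run:
```python
from h import *
f=lambda x,y,ox,oy,k:((x+.5)/k-.5+ox,(y+.5)/k-.5+oy)
T={}
for n,p,z in [('p1',f(358.5,252.5,95,190,5),31),('p2',f(219.3,232.8,95,190,5),31),('p3',f(81.5,212.5,95,190,5),31),('green',f(150,95,345,190,5),70),('orange',f(238,309,345,190,5),70),('cap',f(492,188,190,180,6),118),('blue',f(352,252,95,190,5),76)]:
    print('top',n,np.round(p,1),px2w('top',p,z)[0].round(1))
for n,p,z in [('p1',f((586+570)/2,(151)*1.0,120,140,2.9),31),('p2',f(646.5,141,120,140,2.9),31),('p3',f(711.5,152,120,140,2.9),31),('green',f(93,138,120,140,2.9),70),('orange',f(76,60,120,140,2.9),70),('cap',f(334,116,120,140,2.9),118),('blue',f(586,101,120,140,2.9),76)]:
    print('scene',n,np.round(p,1),px2w('scene',p,z)[0].round(1))
t=np.load('top0.npy');s=np.load('scene0.npy')
c=lambda im,x,y,w,h,k:cv2.resize(im[y:y+h,x:x+w],None,fx=k,fy=k,interpolation=cv2.INTER_CUBIC)
save(c(s,300,165,80,50,9),'c4.png')
a=c(s,130,145,40,70,8);b=c(s,210,165,50,56,10)
save(np.hstack([a,b[:560]]),'c5.png')
# TCP axes
st=robot.state();from scipy.spatial.transform import Rotation as Ro
print(Ro.from_euler('xyz',st['tool_rot']).as_matrix().round(3),st['clock'])
```

```text
top p1 [166.3 240.1] [482.5 193.5  31. ]
top p2 [138.5 236.2] [492.5 257.8  31. ]
top p3 [110.9 232.1] [502.7 322.   31. ]
top green [374.6 208.6] [ 544.5 -280.3   70. ]
top orange [392.2 251.4] [ 447.6 -317.    70. ]
top cap [271.6 210.9] [541.  -45.5 118. ]
top blue [165. 240.] [482.9 189.   76. ]
scene p1 [319.  191.7] [507.4 188.5  31. ]
scene p2 [342.6 188.3] [492.1 257.1  31. ]
scene p3 [365.  192.1] [502.8 321.3  31. ]
scene green [151.7 187.3] [ 541.3 -280.5   70. ]
scene orange [145.9 160.4] [ 444.6 -315.7   70. ]
scene cap [234.8 179.7] [541.8 -45.5 118. ]
scene blue [321.7 174.5] [480.2 192.6  76. ]
[[-0.     0.346  0.938]
 [-0.001  0.938 -0.346]
 [-1.    -0.001 -0.   ]] 0.1
```

View pics/c4.png

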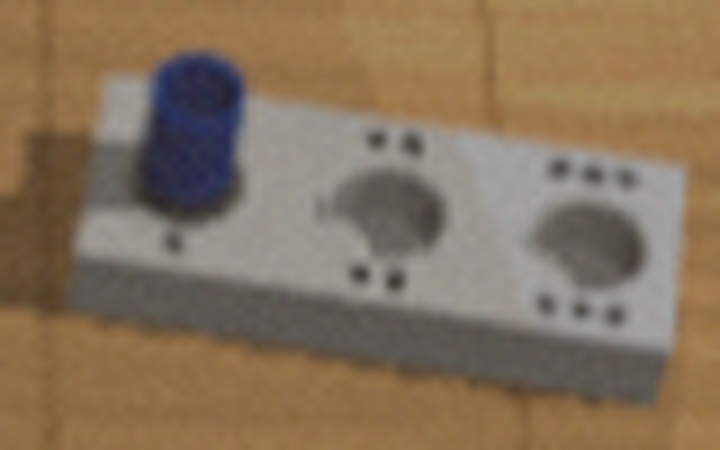

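View pics/c5.png

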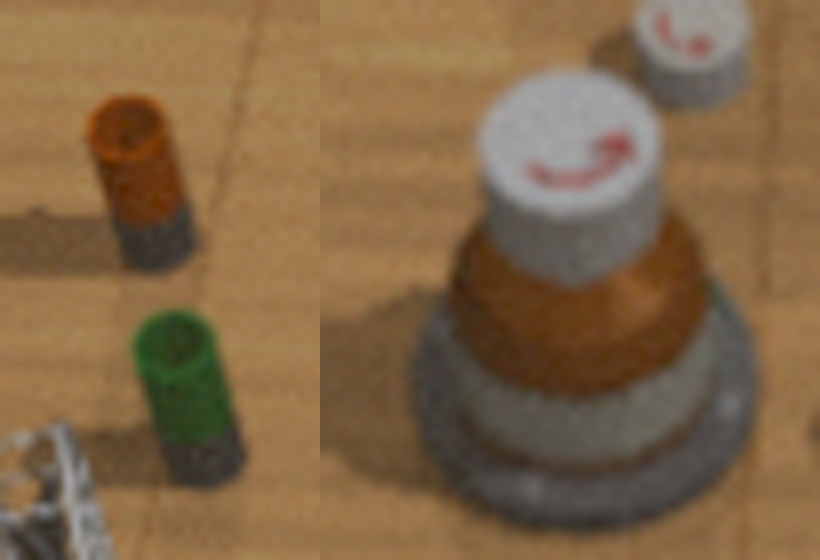

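```bash
cat > go.py <<'E'
import sys
from h import *
from scipy.spatial.transform import Rotation as Ro
def go(x,y,z,hd=None):
    s=robot.state();R=Ro.from_euler('xyz',s['tool_rot']).as_matrix()
    d=R.T@(np.array([x,y,z])-s['position']);h=np.arctan2(R[1,1],R[0,1])
    sp=0 if hd is None else -(hd-h)
    print('clk %.2f'%s['clock'],'pos',s['position'].round(1),'hd %.3f'%h,'tilt %.3f'%np.hypot(R[0,0],R[1,0]),'F',s['force'].round(1),'w %.1f'%s['grip_width'],'q6 %.2f'%s['qpos'][5])
    print('tx,ty,tz',d.round(1),'spin %.3f'%sp)
a=[float(v) for v in sys.argv[1:]]
go(*a)
E
python3 go.py 543 -280.4 200 1.416
```

```text
clk 0.10 pos [190.4 515.7 232.2] hd 1.217 tilt 0.001 F [-0.2 -0.3 -0.1] w 92.9 q6 -0.08
tx,ty,tz [  32.7 -624.6  606.6] spin -0.199
```

Request:
send_rows(
  commands=[
    {"gripper": 93, "tx": 10, "ty": -625, "tz": 607, "spin": 0},
    {"gripper": 93, "tx": 10, "ty": -625, "tz": 607, "spin": 0},
    {"gripper": 93, "tx": 10, "ty": -625, "tz": 607, "spin": 0},
    {"gripper": 93, "tx": 10, "ty": -625, "tz": 607, "spin": 0},
    {"gripper": 93, "tx": 10, "ty": -625, "tz": 607, "spin": 0},
  ],
)

```text
clock: 0.52
position: [274.9, 323.6, 230.0]
tool_rot: [-1.714, 1.569, -2.067]
force: [0.4, 0.7, 0.5]
grip_width: 92.8
```

```bash
python3 go.py 543 -280.4 200 1.416
```

```text
clk 0.52 pos [274.9 323.6 230. ] hd 1.218 tilt 0.001 F [0.4 0.7 0.5] w 92.8 q6 -0.46
tx,ty,tz [  30.6 -473.9  460.4] spin -0.198
```

Request:
send_rows(
  commands=[
    {"gripper": 93, "tx": 10, "ty": -474, "tz": 460, "spin": 0},
    {"gripper": 93, "tx": 10, "ty": -474, "tz": 460, "spin": 0},
    {"gripper": 93, "tx": 10, "ty": -474, "tz": 460, "spin": 0},
    {"gripper": 93, "tx": 10, "ty": -474, "tz": 460, "spin": 0},
    {"gripper": 93, "tx": 10, "ty": -474, "tz": 460, "spin": 0},
  ],
)

```text
clock: 0.93
position: [359.2, 133.0, 227.3]
tool_rot: [-1.538, 1.57, -1.891]
force: [1.5, 0.6, -0.0]
grip_width: 93.4
```

Request:
send_rows(
  commands=[
    {"gripper": 93, "tx": 10, "ty": -325, "tz": 315, "spin": 0},
    {"gripper": 93, "tx": 10, "ty": -325, "tz": 315, "spin": 0},
    {"gripper": 93, "tx": 10, "ty": -325, "tz": 315, "spin": 0},
    {"gripper": 93, "tx": 10, "ty": -325, "tz": 315, "spin": 0},
    {"gripper": 93, "tx": 10, "ty": -325, "tz": 315, "spin": 0},
  ],
)

```text
clock: 1.35
position: [443.3, -57.9, 222.7]
tool_rot: [-1.586, 1.57, -1.939]
force: [1.3, 1.2, -0.8]
grip_width: 92.7
```

```bash
python3 go.py 543 -280.4 200 1.416
```

```text
clk 1.35 pos [443.3 -57.9 222.7] hd 1.217 tilt 0.001 F [ 1.3  1.2 -0.8] w 92.7 q6 -1.45
tx,ty,tz [  22.9 -174.3  170.5] spin -0.199
```

Request:
send_rows(
  commands=[
    {"gripper": 93, "tx": 20, "ty": -174, "tz": 170, "spin": 0},
    {"gripper": 93, "tx": 20, "ty": -174, "tz": 170, "spin": 0},
    {"gripper": 93, "tx": 20, "ty": -174, "tz": 170, "spin": -0.05},
    {"gripper": 93, "tx": 20, "ty": -174, "tz": 170, "spin": -0.1},
    {"gripper": 93, "tx": 20, "ty": -174, "tz": 170, "spin": -0.2},
  ],
)

```text
clock: 1.77
position: [527.6, -247.6, 205.4]
tool_rot: [-2.294, 1.57, -2.446]
force: [1.1, -0.0, 0.6]
grip_width: 93.0
```

```bash
python3 go.py 543 -280.4 150 1.416
```

```text
clk 1.77 pos [ 527.6 -247.6  205.4] hd 1.419 tilt 0.001 F [ 1.1 -0.   0.6] w 93.0 q6 -1.94
tx,ty,tz [ 55.5 -30.1  20.3] spin 0.003
```

Request:
send_rows(
  commands=[
    {"gripper": 93, "tx": 20, "ty": -30, "tz": 20, "spin": 0},
    {"gripper": 93, "tx": 55, "ty": -30, "tz": 20, "spin": 0},
    {"gripper": 93, "tx": 55, "ty": -30, "tz": 20, "spin": 0},
    {"gripper": 93, "tx": 55, "ty": -30, "tz": 20, "spin": 0},
  ],
)

```text
clock: 2.1
position: [541.6, -279.5, 149.1]
tool_rot: [2.922, 1.566, 2.77]
force: [-1.1, -0.2, 1.4]
grip_width: 93.1
```

```bash
python3 go.py 543 -280.4 45 1.416
python3 - <<'E'
from h import *
c=lambda im,x,y,w,h,k:cv2.resize(im[y:y+h,x:x+w],None,fx=k,fy=k,interpolation=cv2.INTER_CUBIC)
a=robot.camera('top');b=robot.camera('scene')
save(np.hstack([c(a,320,160,100,110,4),c(b,100,120,100,110,4)]),'g1.png')
E
```

```text
clk 2.10 pos [ 541.6 -279.5  149.1] hd 1.418 tilt 0.005 F [-1.1 -0.2  1.4] w 93.1 q6 -1.97
tx,ty,tz [104.1  -0.8   2.1] spin 0.002
```

View pics/g1.png

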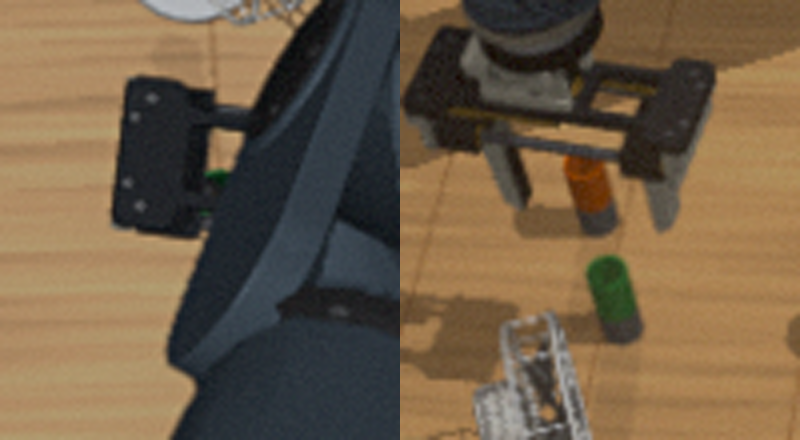

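The top view is mostly blocked by the arm. The scene view shows the open jaws straddling the green vial's column with nothing else in the way, so I'm descending.

Request:
send_rows(
  commands=[
    {"gripper": 93, "tx": 40, "ty": -1, "tz": 2, "spin": 0},
    {"gripper": 93, "tx": 75, "ty": -1, "tz": 2, "spin": 0},
    {"gripper": 93, "tx": 104, "ty": -1, "tz": 2, "spin": 0},
    {"gripper": 93, "tx": 104, "ty": -1, "tz": 2, "spin": 0},
  ],
)

```text
clock: 2.53
position: [543.2, -279.1, 45.2]
tool_rot: [2.931, 1.566, 2.78]
force: [-0.2, 1.3, -0.6]
grip_width: 93.2
```

```bash
python3 go.py 543 -280.4 45 1.416
```

```text
clk 2.53 pos [ 543.2 -279.1   45.2] hd 1.421 tilt 0.005 F [-0.2  1.3 -0.6] w 93.2 q6 -1.97
tx,ty,tz [ 0.2 -1.3 -0. ] spin 0.005
```

Request:
send_rows(
  commands=[
    {"gripper": 24, "tx": 0, "ty": -1, "tz": 0, "spin": 0},
    {"gripper": 24, "tx": 0, "ty": -1, "tz": 0, "spin": 0},
    {"gripper": 24, "tx": 0, "ty": -1, "tz": 0, "spin": 0},
    {"gripper": 24, "tx": 0, "ty": -1, "tz": 0, "spin": 0},
    {"gripper": 24, "tx": 0, "ty": -1, "tz": 0, "spin": 0},
  ],
)

```text
clock: 2.95
position: [543.7, -280.4, 46.8]
tool_rot: [3.097, 1.568, 2.947]
force: [-0.2, -0.3, -1.0]
grip_width: 64.1
```

Request:
send_rows(
  commands=[
    {"gripper": 24, "tx": 0, "ty": -0.5, "tz": 0, "spin": 0},
    {"gripper": 24, "tx": 0, "ty": -0.5, "tz": 0, "spin": 0},
    {"gripper": 24, "tx": 0, "ty": -0.5, "tz": 0, "spin": 0},
    {"gripper": 24, "tx": 0, "ty": -0.5, "tz": 0, "spin": 0},
  ],
)

```text
clock: 3.28
position: [543.6, -281.0, 46.8]
tool_rot: [3.099, 1.568, 2.949]
force: [-0.3, -0.2, -1.2]
grip_width: 37.4
```

```bash
python3 go.py 543 -280.4 45 1.416
```

```text
clk 3.28 pos [ 543.6 -281.    46.8] hd 1.421 tilt 0.003 F [-0.3 -0.2 -1.2] w 37.4 q6 -1.97
tx,ty,tz [ 1.8  0.5 -0.7] spin 0.005
```

Request:
send_rows(
  commands=[
    {"gripper": 24, "tx": 1, "ty": 0, "tz": 0, "spin": 0},
    {"gripper": 24, "tx": 1, "ty": 0, "tz": 0, "spin": 0},
    {"gripper": 24, "tx": 1, "ty": 0, "tz": 0, "spin": 0},
    {"gripper": 24, "tx": 1, "ty": 0, "tz": 0, "spin": 0},
  ],
)

```text
clock: 3.62
position: [543.7, -281.0, 45.9]
tool_rot: [-3.14, 1.568, 2.993]
force: [0.0, -0.6, 1.0]
grip_width: 29.5
```

```bash
python3 go.py 543 -280.4 45 1.416
```

```text
clk 3.62 pos [ 543.7 -281.    45.9] hd 1.421 tilt 0.003 F [ 0.  -0.6  1. ] w 29.5 q6 -1.97
tx,ty,tz [ 0.9  0.5 -0.8] spin 0.005
```

Request:
send_rows(
  commands=[
    {"gripper": 24, "tx": -20, "ty": 0, "tz": 0, "spin": 0},
    {"gripper": 24, "tx": -60, "ty": 0, "tz": 0, "spin": 0},
    {"gripper": 24, "tx": -100, "ty": 0, "tz": 0, "spin": 0},
    {"gripper": 24, "tx": -140, "ty": 0, "tz": 0, "spin": 0},
    {"gripper": 24, "tx": -165, "ty": 0, "tz": 0, "spin": 0},
  ],
)

```text
clock: 4.03
position: [544.7, -281.4, 214.9]
tool_rot: [-1.02, 1.569, -1.17]
force: [0.6, -0.2, 0.7]
grip_width: 29.5
```

```bash
python3 go.py 492.4 257.5 200 1.416
```

```text
clk 4.03 pos [ 544.7 -281.4  214.9] hd 1.421 tilt 0.002 F [ 0.6 -0.2  0.7] w 29.5 q6 -1.97
tx,ty,tz [  14.1  525.1 -132.3] spin 0.005
```

Request:
send_rows(
  commands=[
    {"gripper": 24, "tx": 5, "ty": 525, "tz": -132, "spin": 0},
    {"gripper": 24, "tx": 5, "ty": 525, "tz": -132, "spin": 0},
    {"gripper": 24, "tx": 5, "ty": 525, "tz": -132, "spin": 0},
    {"gripper": 24, "tx": 5, "ty": 525, "tz": -132, "spin": 0},
    {"gripper": 24, "tx": 5, "ty": 525, "tz": -132, "spin": 0},
  ],
)

```text
clock: 4.45
position: [523.6, -71.9, 210.1]
tool_rot: [-1.084, 1.569, -1.235]
force: [0.6, 0.2, 0.1]
grip_width: 29.7
```

Request:
send_rows(
  commands=[
    {"gripper": 24, "tx": 5, "ty": 320, "tz": -80, "spin": 0},
    {"gripper": 24, "tx": 5, "ty": 320, "tz": -80, "spin": 0},
    {"gripper": 24, "tx": 5, "ty": 320, "tz": -80, "spin": 0},
    {"gripper": 24, "tx": 5, "ty": 320, "tz": -80, "spin": 0},
    {"gripper": 24, "tx": 5, "ty": 320, "tz": -80, "spin": 0},
  ],
)

```text
clock: 4.87
position: [503.5, 135.6, 206.7]
tool_rot: [-1.133, 1.569, -1.284]
force: [1.0, -0.7, -1.4]
grip_width: 29.6
```

```bash
python3 go.py 492.4 257.5 180 1.416
```

```text
clk 4.87 pos [503.5 135.6 206.7] hd 1.420 tilt 0.001 F [ 1.  -0.7 -1.4] w 29.6 q6 -1.25
tx,ty,tz [ 26.6 118.9 -29.3] spin 0.004
```

Request:
send_rows(
  commands=[
    {"gripper": 24, "tx": 10, "ty": 119, "tz": -29, "spin": 0},
    {"gripper": 24, "tx": 15, "ty": 119, "tz": -29, "spin": 0},
    {"gripper": 24, "tx": 26, "ty": 119, "tz": -29, "spin": 0},
    {"gripper": 24, "tx": 26, "ty": 119, "tz": -29, "spin": 0},
    {"gripper": 24, "tx": 26, "ty": 119, "tz": -29, "spin": 0},
  ],
)

```text
clock: 5.28
position: [491.7, 259.0, 179.5]
tool_rot: [-2.057, 1.568, -2.204]
force: [0.2, -0.6, 0.1]
grip_width: 29.7
```

```bash
python3 go.py 492.4 257.5 90 1.416
python3 - <<'E'
from h import *
c=lambda im,x,y,w,h,k:cv2.resize(im[y:y+h,x:x+w],None,fx=k,fy=k,interpolation=cv2.INTER_CUBIC)
a=robot.camera('top');b=robot.camera('scene')
save(np.hstack([c(a,80,190,100,110,4),c(b,295,110,100,110,4)]),'g2.png')
E
```

```text
clk 5.28 pos [491.7 259.  179.5] hd 1.423 tilt 0.003 F [ 0.2 -0.6  0.1] w 29.7 q6 -1.02
tx,ty,tz [89.5 -1.2  1.1] spin 0.007
```

View pics/g2.png

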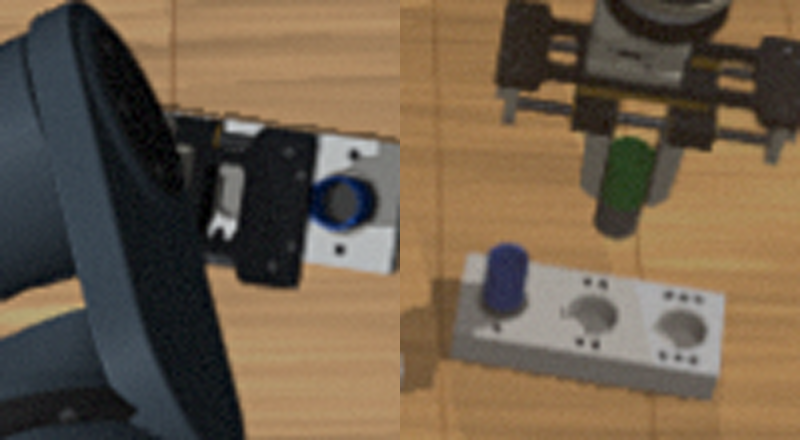

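Run:
```python
from h import *
# expected vial bottom centre / top centre in crop px
for z in(133.6,203.6): 
    p=w2px('scene',[491.7,259,z])[0]; print(400+(p[0]-295+.5)*4,(p[1]-110+.5)*4)
# what 3mm in x and y shift look like
print(w2px('scene',[[491.7,259,133.6],[495.7,259,133.6],[491.7,263,133.6]])*4)
```

```text
616.0555109893944 223.919744104433
631.786226940043 155.15117010662266
[[1394.05551099  661.9197441 ]
 [1394.46787116  666.49436688]
 [1399.9200992   662.14293621]]
```

Request:
send_rows(
  commands=[
    {"gripper": 24, "tx": 30, "ty": -1.2, "tz": 1, "spin": 0},
    {"gripper": 24, "tx": 60, "ty": -1.2, "tz": 1, "spin": 0},
    {"gripper": 24, "tx": 85, "ty": -1.2, "tz": 1, "spin": 0},
    {"gripper": 24, "tx": 89, "ty": -1.2, "tz": 1, "spin": 0},
    {"gripper": 24, "tx": 89, "ty": -1.2, "tz": 1, "spin": 0},
  ],
)

```text
clock: 5.8
position: [493.5, 254.1, 91.2]
tool_rot: [-2.027, 1.568, -2.179]
force: [-0.0, -0.7, -1.1]
grip_width: 29.4
```

```bash
python3 go.py 492.4 257.5 52 1.416
python3 - <<'E'
from h import *
c=lambda im,x,y,w,h,k:cv2.resize(im[y:y+h,x:x+w],None,fx=k,fy=k,interpolation=cv2.INTER_CUBIC)
b=robot.camera('scene')
save(c(b,295,130,80,80,7),'g3.png')
E
```

```text
clk 5.80 pos [493.5 254.1  91.2] hd 1.419 tilt 0.003 F [-0.  -0.7 -1.1] w 29.4 q6 -1.02
tx,ty,tz [39.2  3.3 -1.6] spin 0.003
```

View pics/g3.png

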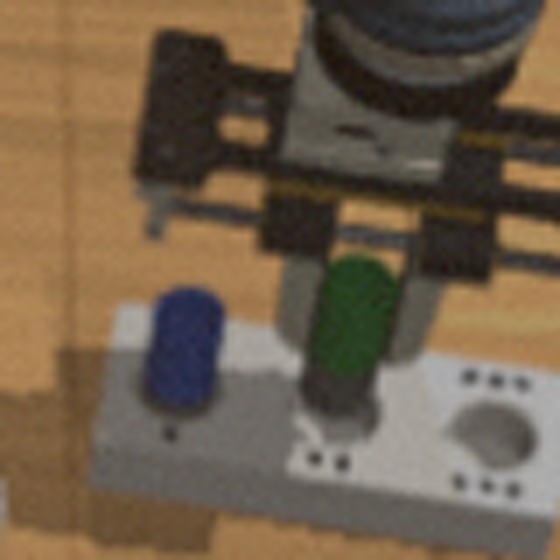

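Request:
send_rows(
  commands=[
    {"gripper": 24, "tx": 3, "ty": 3.3, "tz": -1.6, "spin": 0},
    {"gripper": 24, "tx": 3, "ty": 3.3, "tz": -1.6, "spin": 0},
    {"gripper": 24, "tx": 3, "ty": 3.3, "tz": -1.6, "spin": 0},
  ],
)

```text
clock: 6.1
position: [493.8, 258.4, 90.7]
tool_rot: [-0.202, 1.568, -0.354]
force: [-0.4, 1.0, -0.8]
grip_width: 29.7
```

```bash
python3 go.py 492.4 257.5 52 1.416
```

```text
clk 6.10 pos [493.8 258.4  90.7] hd 1.419 tilt 0.002 F [-0.4  1.  -0.8] w 29.7 q6 -1.02
tx,ty,tz [38.7 -1.1 -1.3] spin 0.003
```

Request:
send_rows(
  commands=[
    {"gripper": 24, "tx": 4, "ty": -1, "tz": -1.3, "spin": 0},
    {"gripper": 24, "tx": 8, "ty": -1, "tz": -1.3, "spin": 0},
    {"gripper": 24, "tx": 8, "ty": -1, "tz": -1.3, "spin": 0},
    {"gripper": 24, "tx": 10, "ty": -1, "tz": -1.3, "spin": 0},
  ],
)

```text
clock: 6.43
position: [492.3, 257.6, 80.7]
tool_rot: [-0.239, 1.568, -0.391]
force: [-0.0, 0.1, -0.5]
grip_width: 29.8
```

```bash
python3 go.py 492.4 257.5 52 1.416
python3 - <<'E'
from h import *
c=lambda im,x,y,w,h,k:cv2.resize(im[y:y+h,x:x+w],None,fx=k,fy=k,interpolation=cv2.INTER_CUBIC)
b=robot.camera('scene')
save(c(b,310,145,60,60,10),'g4.png')
E
```

```text
clk 6.43 pos [492.3 257.6  80.7] hd 1.419 tilt 0.002 F [-0.   0.1 -0.5] w 29.8 q6 -1.02
tx,ty,tz [28.7 -0.1  0.1] spin 0.003
```

View pics/g4.png

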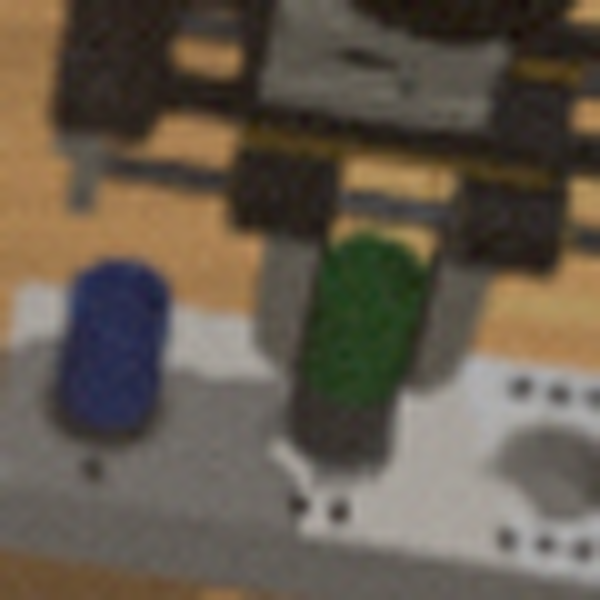

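The vial's foot covers the two-dot mouth, centred above its dots. Inserting.

Request:
send_rows(
  commands=[
    {"gripper": 24, "tx": 6, "ty": 0, "tz": 0, "spin": 0},
    {"gripper": 24, "tx": 12, "ty": 0, "tz": 0, "spin": 0},
    {"gripper": 24, "tx": 18, "ty": 0, "tz": 0, "spin": 0},
    {"gripper": 24, "tx": 24, "ty": 0, "tz": 0, "spin": 0},
    {"gripper": 24, "tx": 24, "ty": 0, "tz": 0, "spin": 0},
  ],
)

```text
clock: 6.9
position: [491.6, 257.2, 54.8]
tool_rot: [-1.457, 1.569, -1.609]
force: [-0.2, 0.1, -0.2]
grip_width: 29.2
```

```bash
python3 go.py 492.4 257.5 52 1.416
```

```text
clk 6.90 pos [491.6 257.2  54.8] hd 1.419 tilt 0.002 F [-0.2  0.1 -0.2] w 29.2 q6 -1.02
tx,ty,tz [2.8 0.4 0.8] spin 0.003
```

No contact force, so it went in freely. Next: lower the last bit and let go.

Request:
send_rows(
  commands=[
    {"gripper": 24, "tx": 2, "ty": 0, "tz": 0.5, "spin": 0},
    {"gripper": 24, "tx": 2.5, "ty": 0, "tz": 0.5, "spin": 0},
    {"gripper": 44, "tx": 2.5, "ty": 0, "tz": 0.5, "spin": 0},
    {"gripper": 44, "tx": 2.5, "ty": 0, "tz": 0.5, "spin": 0},
    {"gripper": 44, "tx": 2.5, "ty": 0, "tz": 0.5, "spin": 0},
  ],
)

```text
clock: 7.32
position: [492.2, 257.2, 52.5]
tool_rot: [-1.197, 1.569, -1.349]
force: [-0.4, 0.0, 1.1]
grip_width: 42.9
```

Request:
send_rows(
  commands=[
    {"gripper": 44, "tx": 0, "ty": 0, "tz": 0, "spin": 0},
    {"gripper": 44, "tx": -5, "ty": 0, "tz": 0, "spin": 0},
    {"gripper": 44, "tx": -20, "ty": 0, "tz": 0, "spin": 0},
    {"gripper": 44, "tx": -60, "ty": 0, "tz": 0, "spin": 0},
    {"gripper": 44, "tx": -100, "ty": 0, "tz": 0, "spin": 0},
  ],
)

```text
clock: 7.73
position: [491.3, 257.0, 153.2]
tool_rot: [-2.096, 1.567, -2.247]
force: [0.6, 0.6, -0.8]
grip_width: 43.8
```

```bash
python3 go.py 446.5 -316.3 200 1.416
python3 - <<'E'
from h import *
c=lambda im,x,y,w,h,k:cv2.resize(im[y:y+h,x:x+w],None,fx=k,fy=k,interpolation=cv2.INTER_CUBIC)
b=robot.camera('scene')
save(c(b,300,125,80,90,6),'g5.png')
E
```

```text
clk 7.73 pos [491.3 257.  153.2] hd 1.419 tilt 0.004 F [ 0.6  0.6 -0.8] w 43.8 q6 -1.02
tx,ty,tz [ -45.1 -573.6   42.3] spin 0.003
```

View pics/g5.png

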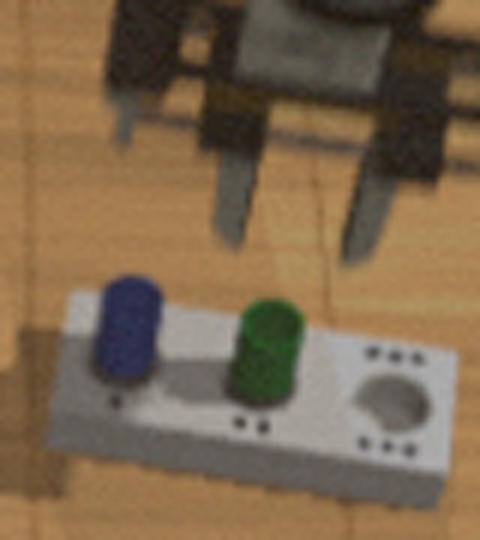

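Green stands seated in pocket two at the same height as blue. Next is the orange vial.

Request:
send_rows(
  commands=[
    {"gripper": 60, "tx": -45, "ty": -20, "tz": 2, "spin": 0},
    {"gripper": 93, "tx": -45, "ty": -574, "tz": 42, "spin": 0},
    {"gripper": 93, "tx": -45, "ty": -574, "tz": 42, "spin": 0},
    {"gripper": 93, "tx": -45, "ty": -574, "tz": 42, "spin": 0},
    {"gripper": 93, "tx": -45, "ty": -574, "tz": 42, "spin": 0},
  ],
)

```text
clock: 8.2
position: [479.6, 76.0, 196.4]
tool_rot: [0.341, 1.561, 0.19]
force: [1.7, -0.5, -0.2]
grip_width: 73.0
```

```bash
python3 go.py 446.5 -316.3 200 1.416
```

```text
clk 8.20 pos [479.6  76.  196.4] hd 1.420 tilt 0.010 F [ 1.7 -0.5 -0.2] w 73.0 q6 -1.36
tx,ty,tz [  -4.6 -392.8   26.3] spin 0.004
```

Request:
send_rows(
  commands=[
    {"gripper": 93, "tx": 0, "ty": -393, "tz": 26, "spin": 0},
    {"gripper": 93, "tx": 0, "ty": -393, "tz": 26, "spin": 0},
    {"gripper": 93, "tx": 0, "ty": -393, "tz": 26, "spin": 0},
    {"gripper": 93, "tx": 0, "ty": -393, "tz": 26, "spin": 0},
    {"gripper": 93, "tx": 0, "ty": -393, "tz": 26, "spin": 0},
  ],
)

```text
clock: 8.62
position: [461.7, -132.0, 196.1]
tool_rot: [0.295, 1.56, 0.144]
force: [1.0, 1.6, 0.0]
grip_width: 92.9
```

Request:
send_rows(
  commands=[
    {"gripper": 93, "tx": 0, "ty": -185, "tz": 12, "spin": 0},
    {"gripper": 93, "tx": 0, "ty": -185, "tz": 12, "spin": 0},
    {"gripper": 93, "tx": 0, "ty": -185, "tz": 12, "spin": 0},
    {"gripper": 93, "tx": 0, "ty": -185, "tz": 12, "spin": 0},
    {"gripper": 93, "tx": 0, "ty": -185, "tz": 12, "spin": 0},
  ],
)

```text
clock: 9.03
position: [445.0, -320.8, 196.0]
tool_rot: [0.162, 1.559, 0.009]
force: [1.2, 1.4, -0.4]
grip_width: 92.8
```

```bash
python3 go.py 446.5 -316.3 110 1.416
```

```text
clk 9.03 pos [ 445.  -320.8  196. ] hd 1.418 tilt 0.012 F [ 1.2  1.4 -0.4] w 92.8 q6 -2.14
tx,ty,tz [86.   4.5 -0.2] spin 0.002
```

Request:
send_rows(
  commands=[
    {"gripper": 93, "tx": 20, "ty": 4.5, "tz": 0, "spin": 0},
    {"gripper": 93, "tx": 50, "ty": 4.5, "tz": 0, "spin": 0},
    {"gripper": 93, "tx": 86, "ty": 4.5, "tz": 0, "spin": 0},
    {"gripper": 93, "tx": 86, "ty": 4.5, "tz": 0, "spin": 0},
  ],
)

```text
clock: 9.37
position: [444.3, -314.5, 105.1]
tool_rot: [0.919, 1.563, 0.765]
force: [-1.1, 0.8, -1.1]
grip_width: 92.8
```

```bash
python3 go.py 446.5 -316.3 45 1.416
python3 - <<'E'
from h import *
c=lambda im,x,y,w,h,k:cv2.resize(im[y:y+h,x:x+w],None,fx=k,fy=k,interpolation=cv2.INTER_CUBIC)
b=robot.camera('scene')
save(c(b,100,110,100,100,6),'o1.png')
E
```

```text
clk 9.37 pos [ 444.3 -314.5  105.1] hd 1.417 tilt 0.008 F [-1.1  0.8 -1.1] w 92.8 q6 -2.13
tx,ty,tz [60.1 -1.8  2.2] spin 0.001
```

View pics/o1.png

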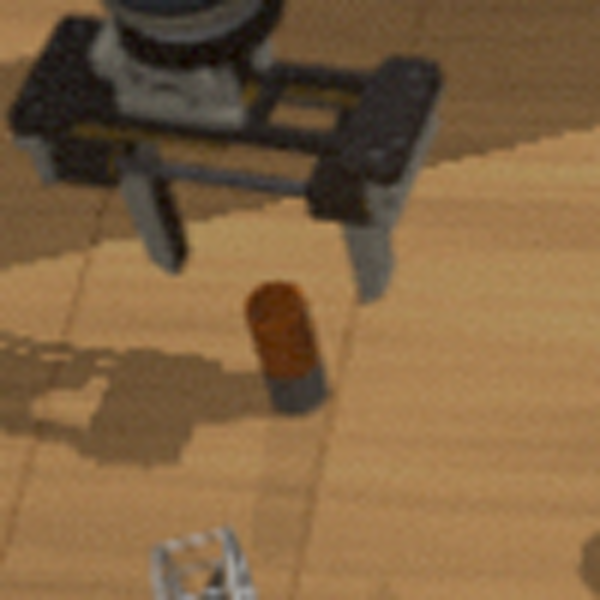

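The jaws straddle the orange vial (crop px 285,345), so I'm descending and closing.

Request:
send_rows(
  commands=[
    {"gripper": 93, "tx": 20, "ty": -2, "tz": 2.2, "spin": 0},
    {"gripper": 93, "tx": 45, "ty": -2, "tz": 2.2, "spin": 0},
    {"gripper": 93, "tx": 60, "ty": -2, "tz": 2.2, "spin": 0},
    {"gripper": 80, "tx": 60, "ty": -2, "tz": 2.2, "spin": 0},
    {"gripper": 60, "tx": 60, "ty": -2, "tz": 2.2, "spin": 0},
  ],
)

```text
clock: 9.83
position: [448.5, -317.9, 49.9]
tool_rot: [0.453, 1.562, 0.301]
force: [-0.1, 0.8, 0.6]
grip_width: 84.0
```

```bash
python3 go.py 446.5 -316.3 45 1.416
```

```text
clk 9.83 pos [ 448.5 -317.9   49.9] hd 1.418 tilt 0.009 F [-0.1  0.8  0.6] w 84.0 q6 -2.13
tx,ty,tz [ 4.9  1.2 -2.3] spin 0.002
```

Request:
send_rows(
  commands=[
    {"gripper": 50, "tx": 4.5, "ty": 1, "tz": -2, "spin": 0},
    {"gripper": 40, "tx": 4.5, "ty": 1, "tz": -2, "spin": 0},
    {"gripper": 40, "tx": 4.5, "ty": 1, "tz": -2, "spin": 0},
    {"gripper": 40, "tx": 4.5, "ty": 1, "tz": -2, "spin": 0},
    {"gripper": 40, "tx": 4.5, "ty": 1, "tz": -2, "spin": 0},
  ],
)

```text
clock: 10.25
position: [446.9, -316.7, 45.9]
tool_rot: [0.39, 1.561, 0.237]
force: [-0.5, 0.2, 0.6]
grip_width: 51.1
```

```bash
python3 go.py 446.5 -316.3 45 1.416
```

```text
clk 10.25 pos [ 446.9 -316.7   45.9] hd 1.418 tilt 0.010 F [-0.5  0.2  0.6] w 51.1 q6 -2.13
tx,ty,tz [ 0.9  0.3 -0.5] spin 0.002
```

Request:
send_rows(
  commands=[
    {"gripper": 24, "tx": 0, "ty": 0, "tz": 0, "spin": 0},
    {"gripper": 24, "tx": 0, "ty": 0, "tz": 0, "spin": 0},
    {"gripper": 24, "tx": 0, "ty": 0, "tz": 0, "spin": 0},
    {"gripper": 24, "tx": 0, "ty": 0, "tz": 0, "spin": 0},
    {"gripper": 24, "tx": 0, "ty": 0, "tz": 0, "spin": 0},
  ],
)

```text
clock: 10.67
position: [447.0, -316.8, 46.0]
tool_rot: [0.363, 1.561, 0.21]
force: [-0.0, -1.2, 3.0]
grip_width: 29.5
```

Request:
send_rows(
  commands=[
    {"gripper": 24, "tx": 0, "ty": 0, "tz": 0, "spin": 0},
    {"gripper": 24, "tx": 0, "ty": 0, "tz": 0, "spin": 0},
  ],
)

```text
clock: 10.83
position: [446.9, -316.9, 46.0]
tool_rot: [0.365, 1.561, 0.212]
force: [-0.7, -0.4, 1.3]
grip_width: 29.5
```

```bash
python3 go.py 446.5 -316.3 45 1.416
```

```text
clk 10.83 pos [ 446.9 -316.9   46. ] hd 1.418 tilt 0.010 F [-0.7 -0.4  1.3] w 29.5 q6 -2.13
tx,ty,tz [ 1.   0.5 -0.5] spin 0.002
```

Gripped at TCP z=46.0 (seated would be z=52).

Request:
send_rows(
  commands=[
    {"gripper": 24, "tx": -20, "ty": 0, "tz": 0, "spin": 0},
    {"gripper": 24, "tx": -60, "ty": 0, "tz": 0, "spin": 0},
    {"gripper": 24, "tx": -100, "ty": 0, "tz": 0, "spin": 0},
    {"gripper": 24, "tx": -140, "ty": 0, "tz": 0, "spin": 0},
    {"gripper": 24, "tx": -165, "ty": 0, "tz": 0, "spin": 0},
  ],
)

```text
clock: 11.25
position: [445.9, -317.5, 214.8]
tool_rot: [0.142, 1.559, -0.011]
force: [0.6, -0.6, 1.0]
grip_width: 29.5
```

```bash
python3 go.py 502.8 321.7 200 1.416
```

```text
clk 11.25 pos [ 445.9 -317.5  214.8] hd 1.418 tilt 0.012 F [ 0.6 -0.6  1. ] w 29.5 q6 -2.13
tx,ty,tz [ 15.4 640.4 -41.1] spin 0.002
```

Request:
send_rows(
  commands=[
    {"gripper": 24, "tx": 5, "ty": 640, "tz": -41, "spin": 0},
    {"gripper": 24, "tx": 5, "ty": 640, "tz": -41, "spin": 0},
    {"gripper": 24, "tx": 5, "ty": 640, "tz": -41, "spin": 0},
    {"gripper": 24, "tx": 5, "ty": 640, "tz": -41, "spin": 0},
    {"gripper": 24, "tx": 5, "ty": 640, "tz": -41, "spin": 0},
  ],
)

```text
clock: 11.67
position: [463.6, -107.8, 210.8]
tool_rot: [0.15, 1.559, -0.003]
force: [2.1, 0.1, -0.4]
grip_width: 29.7
```

Request:
send_rows(
  commands=[
    {"gripper": 24, "tx": 5, "ty": 435, "tz": -28, "spin": 0},
    {"gripper": 24, "tx": 5, "ty": 435, "tz": -28, "spin": 0},
    {"gripper": 24, "tx": 5, "ty": 435, "tz": -28, "spin": 0},
    {"gripper": 24, "tx": 5, "ty": 435, "tz": -28, "spin": 0},
    {"gripper": 24, "tx": 5, "ty": 435, "tz": -28, "spin": 0},
  ],
)

```text
clock: 12.08
position: [481.9, 100.0, 208.7]
tool_rot: [0.154, 1.558, 0.0]
force: [0.4, -0.7, -0.4]
grip_width: 29.7
```

```bash
python3 go.py 502.8 321.7 200 1.416
```

```text
clk 12.08 pos [481.9 100.  208.7] hd 1.418 tilt 0.012 F [ 0.4 -0.7 -0.4] w 29.7 q6 -1.31
tx,ty,tz [  8.9 222.3 -13.3] spin 0.002
```

Request:
send_rows(
  commands=[
    {"gripper": 24, "tx": 5, "ty": 222, "tz": -13, "spin": 0},
    {"gripper": 24, "tx": 5, "ty": 222, "tz": -13, "spin": 0},
    {"gripper": 24, "tx": 5, "ty": 222, "tz": -13, "spin": 0},
    {"gripper": 24, "tx": 5, "ty": 222, "tz": -13, "spin": 0},
    {"gripper": 24, "tx": 5, "ty": 222, "tz": -13, "spin": 0},
  ],
)

```text
clock: 12.5
position: [501.0, 307.4, 204.0]
tool_rot: [0.144, 1.559, -0.009]
force: [1.3, -0.0, -0.1]
grip_width: 29.7
```

```bash
python3 go.py 502.8 321.7 92 1.416
```

```text
clk 12.50 pos [501.  307.4 204. ] hd 1.418 tilt 0.012 F [ 1.3 -0.  -0.1] w 29.7 q6 -0.94
tx,ty,tz [112.   14.2  -1.7] spin 0.002
```

Request:
send_rows(
  commands=[
    {"gripper": 24, "tx": 15, "ty": 14, "tz": -1.7, "spin": 0},
    {"gripper": 24, "tx": 30, "ty": 14, "tz": -1.7, "spin": 0},
    {"gripper": 24, "tx": 60, "ty": 14, "tz": -1.7, "spin": 0},
    {"gripper": 24, "tx": 95, "ty": 14, "tz": -1.7, "spin": 0},
    {"gripper": 24, "tx": 112, "ty": 14, "tz": -1.7, "spin": 0},
  ],
)

```text
clock: 12.92
position: [501.1, 320.9, 88.2]
tool_rot: [-0.103, 1.562, -0.256]
force: [-0.1, 0.8, -1.5]
grip_width: 29.6
```

Request:
send_rows(
  commands=[
    {"gripper": 24, "tx": 0, "ty": 0, "tz": 0, "spin": 0},
    {"gripper": 24, "tx": 0, "ty": 0, "tz": 0, "spin": 0},
  ],
)

```text
clock: 13.08
position: [500.4, 320.6, 87.3]
tool_rot: [-0.383, 1.564, -0.536]
force: [0.3, 0.3, -0.2]
grip_width: 29.8
```

```bash
python3 go.py 502.8 321.7 81 1.416
```

```text
clk 13.08 pos [500.4 320.6  87.3] hd 1.418 tilt 0.007 F [ 0.3  0.3 -0.2] w 29.8 q6 -0.92
tx,ty,tz [6.3 1.5 2.2] spin 0.002
```

Request:
send_rows(
  commands=[
    {"gripper": 24, "tx": 3, "ty": 1.5, "tz": 2.2, "spin": 0},
    {"gripper": 24, "tx": 6, "ty": 1.5, "tz": 2.2, "spin": 0},
    {"gripper": 24, "tx": 6, "ty": 1.5, "tz": 2.2, "spin": 0},
    {"gripper": 24, "tx": 6, "ty": 1.5, "tz": 2.2, "spin": 0},
  ],
)

```text
clock: 13.42
position: [503.1, 321.8, 82.0]
tool_rot: [-0.256, 1.564, -0.409]
force: [-0.1, -0.3, -0.3]
grip_width: 29.4
```

```bash
python3 go.py 502.8 321.7 55 1.416
python3 - <<'E'
from h import *
c=lambda im,x,y,w,h,k:cv2.resize(im[y:y+h,x:x+w],None,fx=k,fy=k,interpolation=cv2.INTER_CUBIC)
b=robot.camera('scene')
save(c(b,325,145,60,60,10),'o2.png')
E
```

```text
clk 13.42 pos [503.1 321.8  82. ] hd 1.418 tilt 0.007 F [-0.1 -0.3 -0.3] w 29.4 q6 -0.92
tx,ty,tz [27.  -0.1 -0.5] spin 0.002
```

View pics/o2.png

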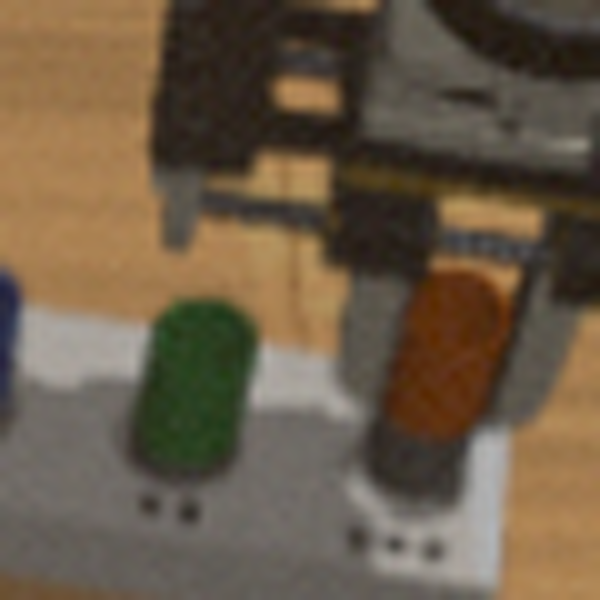

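The orange vial's foot is centred over the three-dot mouth. Inserting.

Request:
send_rows(
  commands=[
    {"gripper": 24, "tx": 6, "ty": 0, "tz": 0, "spin": 0},
    {"gripper": 24, "tx": 12, "ty": 0, "tz": 0, "spin": 0},
    {"gripper": 24, "tx": 18, "ty": 0, "tz": 0, "spin": 0},
    {"gripper": 24, "tx": 25, "ty": 0, "tz": 0, "spin": 0},
    {"gripper": 24, "tx": 26, "ty": 0, "tz": 0, "spin": 0},
  ],
)

```text
clock: 13.88
position: [502.6, 321.3, 54.3]
tool_rot: [-0.555, 1.565, -0.708]
force: [-0.9, -0.9, -0.3]
grip_width: 29.4
```

```bash
python3 go.py 502.8 321.7 52 1.416
```

```text
clk 13.88 pos [502.6 321.3  54.3] hd 1.418 tilt 0.006 F [-0.9 -0.9 -0.3] w 29.4 q6 -0.92
tx,ty,tz [2.3 0.4 0.2] spin 0.002
```

Request:
send_rows(
  commands=[
    {"gripper": 24, "tx": 2, "ty": 0, "tz": 0, "spin": 0},
    {"gripper": 24, "tx": 2.3, "ty": 0, "tz": 0, "spin": 0},
    {"gripper": 44, "tx": 2.3, "ty": 0, "tz": 0, "spin": 0},
    {"gripper": 44, "tx": 2.3, "ty": 0, "tz": 0, "spin": 0},
    {"gripper": 44, "tx": 2.3, "ty": 0, "tz": 0, "spin": 0},
  ],
)

```text
clock: 14.3
position: [502.6, 321.4, 52.0]
tool_rot: [-0.532, 1.565, -0.685]
force: [0.7, 0.2, 0.9]
grip_width: 42.6
```

Request:
send_rows(
  commands=[
    {"gripper": 44, "tx": 0, "ty": 0, "tz": 0, "spin": 0},
    {"gripper": 44, "tx": -5, "ty": 0, "tz": 0, "spin": 0},
    {"gripper": 44, "tx": -20, "ty": 0, "tz": 0, "spin": 0},
    {"gripper": 44, "tx": -60, "ty": 0, "tz": 0, "spin": 0},
    {"gripper": 44, "tx": -100, "ty": 0, "tz": 0, "spin": 0},
  ],
)

```text
clock: 14.72
position: [501.3, 321.3, 152.4]
tool_rot: [-1.063, 1.565, -1.216]
force: [1.5, -0.0, 1.0]
grip_width: 44.4
```

```bash
python3 go.py 541.4 -45.5 200 0.2
python3 - <<'E'
from h import *
c=lambda im,x,y,w,h,k:cv2.resize(im[y:y+h,x:x+w],None,fx=k,fy=k,interpolation=cv2.INTER_CUBIC)
b=robot.camera('scene')
save(c(b,300,125,90,90,6),'o3.png')
E
```

```text
clk 14.72 pos [501.3 321.3 152.4] hd 1.418 tilt 0.006 F [ 1.5 -0.   1. ] w 44.4 q6 -0.92
tx,ty,tz [ -45.6 -356.7   95.5] spin 1.218
```

View pics/o3.png

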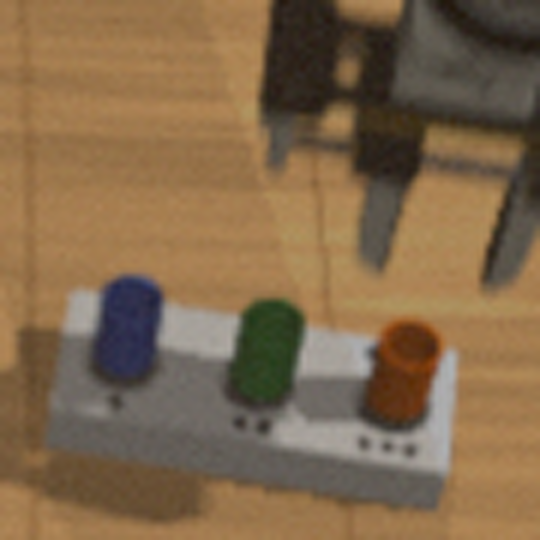

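Orange is seated and all three stand alike. Going to the cap, turning the jaws towards x on the way.

Request:
send_rows(
  commands=[
    {"gripper": 70, "tx": -45, "ty": -20, "tz": 5, "spin": 0},
    {"gripper": 93, "tx": -45, "ty": -357, "tz": 95, "spin": 0.1},
    {"gripper": 93, "tx": -45, "ty": -357, "tz": 95, "spin": 0.2},
    {"gripper": 93, "tx": -45, "ty": -357, "tz": 95, "spin": 0.3},
    {"gripper": 93, "tx": -45, "ty": -357, "tz": 95, "spin": 0.4},
  ],
)

```text
clock: 15.18
position: [523.0, 140.9, 199.1]
tool_rot: [0.618, 1.557, 0.061]
force: [0.5, 0.2, 0.1]
grip_width: 72.7
```

```bash
python3 go.py 541.4 -45.5 200 0.2
```

```text
clk 15.18 pos [523.  140.9 199.1] hd 1.014 tilt 0.014 F [0.5 0.2 0.1] w 72.7 q6 -0.84
tx,ty,tz [  -0.8 -148.5  114.1] spin 0.814
```

Request:
send_rows(
  commands=[
    {"gripper": 93, "tx": 0, "ty": -148, "tz": 114, "spin": 0.12},
    {"gripper": 93, "tx": 0, "ty": -148, "tz": 114, "spin": 0.24},
    {"gripper": 93, "tx": 0, "ty": -148, "tz": 114, "spin": 0.36},
    {"gripper": 93, "tx": 0, "ty": -148, "tz": 114, "spin": 0.48},
    {"gripper": 93, "tx": 0, "ty": -148, "tz": 114, "spin": 0.6},
  ],
)

```text
clock: 15.6
position: [541.7, -48.8, 199.7]
tool_rot: [1.167, 1.556, 0.002]
force: [-0.1, 0.4, -0.5]
grip_width: 92.7
```

```bash
python3 go.py 541.4 -45.5 170 0.2
```

```text
clk 15.60 pos [541.7 -48.8 199.7] hd 0.406 tilt 0.015 F [-0.1  0.4 -0.5] w 92.7 q6 -0.58
tx,ty,tz [29.7  0.6 -3.3] spin 0.206
```

Request:
send_rows(
  commands=[
    {"gripper": 93, "tx": 10, "ty": 0.6, "tz": -3.3, "spin": 0.1},
    {"gripper": 93, "tx": 30, "ty": 0.6, "tz": -3.3, "spin": 0.2},
    {"gripper": 93, "tx": 30, "ty": 0.6, "tz": -3.3, "spin": 0.2},
    {"gripper": 93, "tx": 30, "ty": 0.6, "tz": -3.3, "spin": 0.2},
  ],
)

```text
clock: 15.93
position: [541.0, -45.5, 169.5]
tool_rot: [1.382, 1.557, 0.021]
force: [0.2, 0.6, -1.2]
grip_width: 93.0
```

```bash
python3 go.py 541.4 -45.5 98 0.2;  python3 - <<'E'
from h import *
c=lambda im,x,y,w,h,k:cv2.resize(im[y:y+h,x:x+w],None,fx=k,fy=k,interpolation=cv2.INTER_CUBIC)
b=robot.camera('scene');a=robot.camera('top')
save(np.hstack([c(b,190,110,90,110,4),c(a,215,150,100,110,4)]),'k1.png')
E
```

```text
clk 15.93 pos [541.  -45.5 169.5] hd 0.209 tilt 0.014 F [ 0.2  0.6 -1.2] w 93.0 q6 -0.38
tx,ty,tz [71.5 -0.6 -0. ] spin 0.009
```

View pics/k1.png

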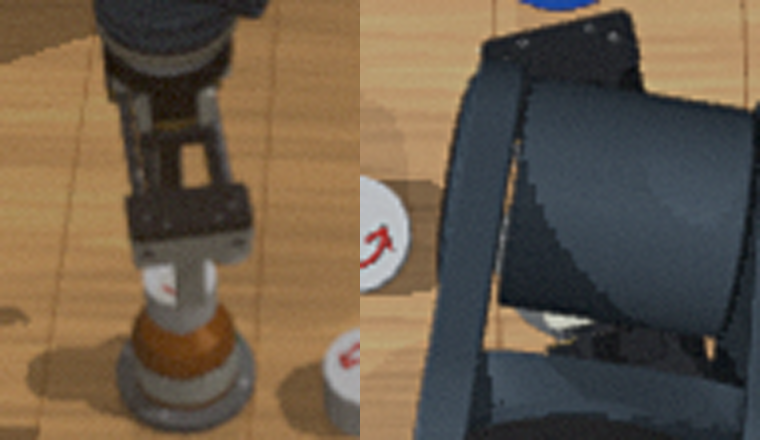

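The open jaws are centred over the jug's cap, and the other caps are well clear. Descending.

Request:
send_rows(
  commands=[
    {"gripper": 93, "tx": 20, "ty": -0.6, "tz": 0, "spin": 0},
    {"gripper": 93, "tx": 45, "ty": -0.6, "tz": 0, "spin": 0},
    {"gripper": 93, "tx": 65, "ty": -0.6, "tz": 0, "spin": 0},
    {"gripper": 93, "tx": 71.5, "ty": -0.6, "tz": 0, "spin": 0},
    {"gripper": 93, "tx": 71.5, "ty": -0.6, "tz": 0, "spin": 0},
  ],
)

```text
clock: 16.45
position: [542.0, -45.1, 98.7]
tool_rot: [1.37, 1.556, 0.011]
force: [-0.9, -1.1, -0.1]
grip_width: 93.0
```

```bash
python3 go.py 541.4 -45.5 98 0.2
```

```text
clk 16.45 pos [542.  -45.1  98.7] hd 0.212 tilt 0.014 F [-0.9 -1.1 -0.1] w 93.0 q6 -0.38
tx,ty,tz [ 0.7 -0.7  0.2] spin 0.012
```

Request:
send_rows(
  commands=[
    {"gripper": 40, "tx": 0.5, "ty": -0.5, "tz": 0, "spin": 0},
    {"gripper": 40, "tx": 0.5, "ty": -0.5, "tz": 0, "spin": 0},
    {"gripper": 40, "tx": 0.5, "ty": -0.5, "tz": 0, "spin": 0},
    {"gripper": 40, "tx": 0.5, "ty": -0.5, "tz": 0, "spin": 0},
    {"gripper": 40, "tx": 0.5, "ty": -0.5, "tz": 0, "spin": 0},
  ],
)

```text
clock: 16.87
position: [541.8, -45.2, 98.8]
tool_rot: [1.358, 1.555, -0.0]
force: [0.1, -0.6, -0.0]
grip_width: 64.3
```

Request:
send_rows(
  commands=[
    {"gripper": 40, "tx": 0, "ty": 0, "tz": 0, "spin": 0},
    {"gripper": 40, "tx": 0, "ty": 0, "tz": 0, "spin": 0},
    {"gripper": 40, "tx": 0, "ty": 0, "tz": 0, "spin": 0},
    {"gripper": 40, "tx": 0, "ty": 0, "tz": 0, "spin": 0},
  ],
)

```text
clock: 17.2
position: [540.7, -45.4, 98.7]
tool_rot: [1.344, 1.558, -0.015]
force: [-6.2, -3.0, 4.0]
grip_width: 47.8
```

```bash
python3 go.py 541.4 -45.5 98 0.2; python3 -c "
from h import *
print(robot.state()['moment'])"
```

```text
clk 17.20 pos [540.7 -45.4  98.7] hd 0.212 tilt 0.013 F [-6.2 -3.   4. ] w 47.8 q6 -0.38
tx,ty,tz [0.7 0.7 0.2] spin 0.012
[-0.40335228  1.15907306  0.06473037]
```

Gripped at 47.8 mm, with about 6 N of side load. I'll ease about 1 mm towards −x and push down.

Request:
send_rows(
  commands=[
    {"gripper": 40, "tx": 0, "ty": -1, "tz": 0, "spin": 0},
    {"gripper": 40, "tx": 2, "ty": -1, "tz": 0, "spin": 0},
    {"gripper": 40, "tx": 4, "ty": -1, "tz": 0, "spin": 0},
    {"gripper": 40, "tx": 6, "ty": -1, "tz": 0, "spin": 0},
    {"gripper": 40, "tx": 6, "ty": -1, "tz": 0, "spin": 0},
  ],
)

```text
clock: 17.62
position: [540.1, -45.7, 92.8]
tool_rot: [1.335, 1.557, -0.024]
force: [-1.3, 0.6, 7.6]
grip_width: 47.9
```

```bash
python3 go.py 541.4 -45.5 92.7 0.2; python3 -c "
from h import *
print(robot.state()['moment'])"
```

```text
clk 17.62 pos [540.1 -45.7  92.8] hd 0.212 tilt 0.013 F [-1.3  0.6  7.6] w 47.9 q6 -0.39
tx,ty,tz [0.1 1.3 0.1] spin 0.012
[0.00966977 0.26922257 0.02210465]
```

Request:
send_rows(
  commands=[
    {"gripper": 40, "tx": 0.2, "ty": 0, "tz": 0, "spin": -0.08},
    {"gripper": 40, "tx": 0.2, "ty": 0, "tz": 0, "spin": -0.16},
    {"gripper": 40, "tx": 0.2, "ty": 0, "tz": 0, "spin": -0.24},
    {"gripper": 40, "tx": 0.2, "ty": 0, "tz": 0, "spin": -0.32},
    {"gripper": 40, "tx": 0.2, "ty": 0, "tz": 0, "spin": -0.4},
  ],
)

```text
clock: 18.03
position: [540.3, -45.5, 92.9]
tool_rot: [0.951, 1.557, -0.004]
force: [-1.6, 1.6, 7.2]
grip_width: 47.7
```

```bash
python3 go.py 540.1 -45.7 92.7 1.61; python3 -c "
from h import *
print(robot.state()['moment'])"
```

```text
clk 18.03 pos [540.3 -45.5  92.9] hd 0.616 tilt 0.014 F [-1.6  1.6  7.2] w 47.7 q6 -0.79
tx,ty,tz [ 0.2 -0.3  0.1] spin -0.994
[ 0.30542076  0.41462886 -0.00807491]
```

Request:
send_rows(
  commands=[
    {"gripper": 40, "tx": 0.3, "ty": 0, "tz": 0, "spin": -0.1},
    {"gripper": 40, "tx": 0.3, "ty": 0, "tz": 0, "spin": -0.2},
    {"gripper": 40, "tx": 0.3, "ty": 0, "tz": 0, "spin": -0.3},
    {"gripper": 40, "tx": 0.3, "ty": 0, "tz": 0, "spin": -0.4},
    {"gripper": 40, "tx": 0.3, "ty": 0, "tz": 0, "spin": -0.5},
  ],
)

```text
clock: 18.45
position: [540.1, -45.3, 92.8]
tool_rot: [0.459, 1.558, 0.01]
force: [-3.2, 1.1, 8.2]
grip_width: 47.7
```

```bash
python3 go.py 540.1 -45.7 92.7 1.61; python3 -c "
from h import *
print(robot.state()['moment'])"
```

```text
clk 18.45 pos [540.1 -45.3  92.8] hd 1.121 tilt 0.013 F [-3.2  1.1  8.2] w 47.7 q6 -1.29
tx,ty,tz [ 0.1 -0.3  0.2] spin -0.489
[ 0.238286    0.52791768 -0.02787113]
```

Request:
send_rows(
  commands=[
    {"gripper": 40, "tx": 0.1, "ty": 0, "tz": 0, "spin": -0.1},
    {"gripper": 40, "tx": 0.1, "ty": 0, "tz": 0, "spin": -0.2},
    {"gripper": 40, "tx": 0.1, "ty": 0, "tz": 0, "spin": -0.3},
    {"gripper": 40, "tx": 0.1, "ty": 0, "tz": 0, "spin": -0.4},
    {"gripper": 40, "tx": 0.1, "ty": 0, "tz": 0, "spin": -0.49},
  ],
)

```text
clock: 18.87
position: [539.2, -45.9, 92.7]
tool_rot: [-0.095, 1.56, -0.05]
force: [-6.2, -5.7, 8.1]
grip_width: 48.0
```

```bash
python3 go.py 540.1 -45.7 92.7 1.61
python3 - <<'E'
from h import *
print(robot.state()['moment'])
c=lambda im,x,y,w,h,k:cv2.resize(im[y:y+h,x:x+w],None,fx=k,fy=k,interpolation=cv2.INTER_CUBIC)
b=robot.camera('scene')
save(c(b,190,120,90,100,6),'k2.png')
E
```

```text
clk 18.87 pos [539.2 -45.9  92.7] hd 1.616 tilt 0.011 F [-6.2 -5.7  8.1] w 48.0 q6 -1.79
tx,ty,tz [-0.   0.1  0.9] spin 0.006
[-1.01440931  1.2683557  -0.12544176]
```

View pics/k2.png

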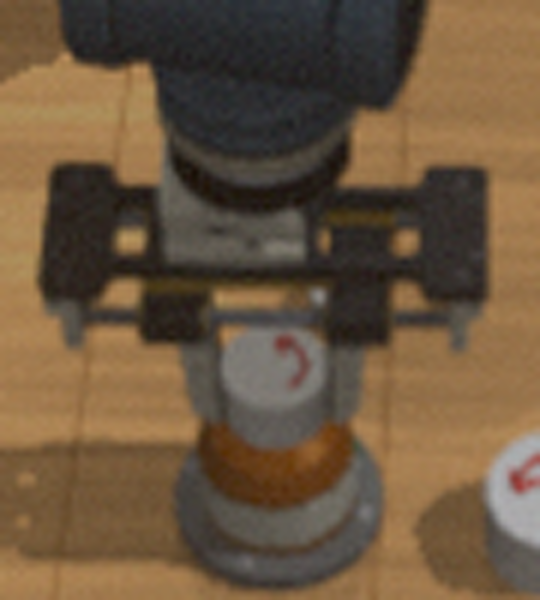

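The arrow turned from the bottom (pointing right) to the right side (pointing up), about 80° counterclockwise. Lifting gently.

Request:
send_rows(
  commands=[
    {"gripper": 40, "tx": -2, "ty": -0.5, "tz": -0.5, "spin": 0},
    {"gripper": 40, "tx": -5, "ty": -0.5, "tz": -0.5, "spin": 0},
    {"gripper": 40, "tx": -9, "ty": -0.5, "tz": -0.5, "spin": 0},
    {"gripper": 40, "tx": -13, "ty": -0.5, "tz": -0.5, "spin": 0},
  ],
)

```text
clock: 19.25
position: [538.6, -46.4, 105.8]
tool_rot: [-0.106, 1.56, -0.055]
force: [-0.5, 0.2, -1.5]
grip_width: 48.2
```

```bash
python3 go.py 540.1 -45.7 178.7 1.61
```

```text
clk 19.25 pos [538.6 -46.4 105.8] hd 1.622 tilt 0.011 F [-0.5  0.2 -1.5] w 48.2 q6 -1.80
tx,ty,tz [-72.9   0.6   2.3] spin 0.012
```

The cap is past its lugs with no resistance. Lifting to 8 cm.

Request:
send_rows(
  commands=[
    {"gripper": 40, "tx": -12, "ty": 0, "tz": 0, "spin": 0},
    {"gripper": 40, "tx": -26, "ty": 0, "tz": 0, "spin": 0},
    {"gripper": 40, "tx": -42, "ty": 0, "tz": 0, "spin": 0},
    {"gripper": 40, "tx": -58, "ty": 0, "tz": 1, "spin": 0},
    {"gripper": 40, "tx": -73, "ty": 0, "tz": 2, "spin": 0},
  ],
)

```text
clock: 19.67
position: [539.6, -46.2, 179.5]
tool_rot: [-0.1, 1.56, -0.048]
force: [0.8, 0.5, -0.8]
grip_width: 48.2
```

Request:
send_rows(
  commands=[
    {"gripper": 40, "tx": 0, "ty": 0, "tz": 0, "spin": 0},
    {"gripper": 40, "tx": 0, "ty": 0, "tz": 0, "spin": 0},
    {"gripper": 40, "tx": 0, "ty": 0, "tz": 0, "spin": 0},
    {"gripper": 40, "tx": 0, "ty": 0, "tz": 0, "spin": 0},
  ],
)

```text
clock: 20.0
position: [539.0, -46.1, 178.3]
tool_rot: [-0.07, 1.562, -0.018]
force: [0.1, -0.4, -0.7]
grip_width: 47.8
```

```bash
python3 go.py 540.1 -45.7 178.7 1.61
python3 - <<'E'
from h import *
print(robot.state()['joint_vel'].round(3))
save(cv2.resize(robot.camera('scene')[60:300,100:400],None,fx=2.6,fy=2.4,interpolation=cv2.INTER_CUBIC),'f1.png')
save(robot.camera('top'),'f2.png')
E
```

```text
clk 20.00 pos [539.  -46.1 178.3] hd 1.622 tilt 0.009 F [ 0.1 -0.4 -0.7] w 47.8 q6 -1.80
tx,ty,tz [-0.4  0.3  1.1] spin 0.012
[ 0.001 -0.    -0.004 -0.001  0.004  0.   ]
```

View pics/f1.png

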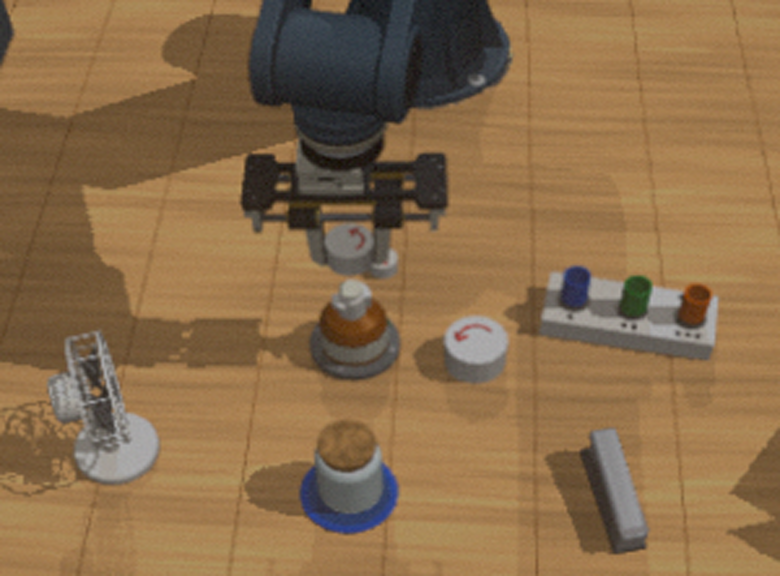

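View pics/f2.png

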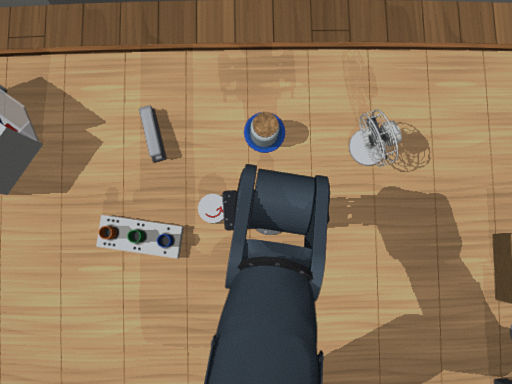

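The cap (f1 px 349,245) hangs level in the jaws with the open jug neck (352,297) below it. All three vials stand seated (577,288; 636,296; 695,305), and the jar, stapler and fan haven't moved. Handing in.

Run:
```python
from plant import robot
print(robot.finish_job())
```

```text
the job is handed in; nothing more can be done
None
```

The job is done and handed in at about 20 s of the 72 s. No verdict was reported.

- **Vials:** I stood the green vial in pocket two and then the orange one in pocket three. Both went in without contact force, with the gripper about 0.5 mm or less from each pocket's measured centre. After release the pictures show both upright, at the same height as the blue one.
- **Cap:** I took the middle-sized cap, the one on the jug, and left the two loose ones alone. I pushed it down about 6 mm (about 7–8 N), turned it about 80° counterclockwise and lifted it off. It came free without resistance.
- **Last checks:**
  - The gripper is closed on the cap at 47.8 mm and the arm is still.
  - The cap is about 80 mm above where it sat, within about 3 mm of the jug axis, and the tool is tilted only 0.009 rad.
  - The jar, stapler, fan and blue vial have not visibly moved.

**Disagreements:** no check failed. The two cameras differed by about 3 mm in x for the loose vials, so I used the mean. The side load while gripping and turning the cap reached about 8 N, and I eased it off both times.

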